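Refit the burr carrier of a grinder and hold it down on its spring

ROBOT

A 6-joint arm with a two-finger parallel gripper is mounted at the origin on a cart in front of the work surface, level with it; the furniture and walls round the work are solid. World frame = base frame: x ahead of the robot, y to its left, z up, the work surface at z = 0. Lengths are in m, angles in rad, forces in N, time in s.
With the tool pointing down it reaches from about 0.4 to 0.825 m from the base axis. Payload 7 kg.
Tool frame: the origin (TCP) lies at the very end of the fingers, on their centre line; the grasp point (between the pads) lies manip.tcp_to_grasp behind it (manip.tcp_to_grasp is the distance from the TCP to the grasp point, in m); z points along the fingers, y is the line along which they close (so a half turn about z gives the same grasp; the last joint's range is limited). The gripper opens to 88 mm and grips with 3 to 60 N. Pads are 19 mm wide; open, the fingers measure 130 mm over their backs; the gripper's body (78 mm by 193 mm) begins 47 mm behind the grasp point.
Start: joints at [1.59, 0.359, 0.012, 0, -1.224, -0.288], TCP at [0.179, 0.651, 0.227] pointing down, gripper open.
Joint ranges: [-3.07, 3.07], [-1.43, 2.12], [-1.02, 1.25], [-3.03, 1.67], [-3.05, -0], [-3.03, 3.03]. Speed limits (rad/s): [2.39, 2.39, 3.01, 3.14, 3.14, 3.14].

INTERFACE

Orientations are given as a unit quaternion [x, y, z, w].
In Python, from plant import manip gives the robot as it stands. The module is installed in compiled form; this text tells all that it offers.
- The arm moves only by the shell command python3 -m pendant 'ROWS' [FORCE]. ROWS is JSON, a list of rows, each a list of 7 numbers: the turn, a rotation vector about the tool's x, y, z in rad, then the shift along the tool's x, y, z in m, then the gripper's target within -1 to 1 (shut at 1, half-way at 0, fully open at -1). In form: [[wx, wy, wz, dx, dy, dz, gripper], ...]. A call has exactly 10 rows; each row is the pose to reach, as a shift and turn from the pose commanded when the call began, along the tool's axes at that moment; what a row does not reach only later rows make up. A row lasts 1/12 s, in which the tool goes at most 41.7 mm and 7.16 degrees, less where a joint would pass 70% of its speed; a pose out of reach is approached as far as the arm can. A call with a gripper value outside its range is refused whole. The fingers move at their own pace and stop on an object; FORCE is the grip in N (left out, the last holds). Time passes only in rows, so rows that repeat a pose let the fingers close, or fill a call up. It gives the time, the measured TCP pose, the force and the opening at its end, in the units of the state.
- manip.observe(): the state, without advancing time (a new reading comes with each control period).
- manip.snapshot(name): name is "side" or "top"; returns a dict with "frame" (400x640x3 uint8, red, green, blue), "range_z" (400x640 float32, m along the optical axis (not along the pixel's ray), 0 where there is no reading), "fx", "fy", "cx", "cy" (pixels), "k1" (the pictures are not rectified: a ray, as slopes to the right and down, at radius r is drawn at 1 + k1 r^2 times it, then the intrinsics apply), "rvec" (rotation vector, rad) and "tvec" (3), from world to camera coordinates, as OpenCV has them. Camera axes: x right, y down, z forward; pixel columns grow to the right and rows downward; lengths in m; the calibration is good to about 2 mm. A picture is of the moment at which its call begins.
- manip.close_job(): hands the job in, once; it reports no verdict.
The state is a dict: "clock": time; "joint_positions": joint angles; "qvel": joint speeds; "joint_torque": joint torques, N m; "tcp_pos": TCP position; "tcp_rot": TCP orientation; "wrist_force": force on the tool from outside, world axes, zero at the start; "wrist_torque": the same for the moment, N m; "finger_gap": finger opening in m.
Only numpy, scipy, OpenCV 4.12 (cv2) and the standard library are available. Lean on these libraries where they do the work, as an engineer would, in place of code of your own. Each camera call takes 0.05 s, during which the arm holds its last target. There are 200 camera calls.

TASK

The grinder has been cleaned: pick the burr carrier up by its orange bar from the wooden ring stand, bring it upright over the open grinder body, turn it until its cross-shaped stem meshes with the cross-shaped socket, and slide it gently, never ramming or forcing it, fully home against the spring so that its flange lies flush on the rim. Finish while still holding it pressed down with the gripper (do not let go, the spring would push it up again), and leave everything else on the worktop where it is.

Things in the scene. Friction and masses are not known exactly. Their poses are not given: they have to be found in the camera images.
- burr_carrier: Loose, 0.14-0.28 kg, upright: dark steel flange 68 mm across, 8 thick, thin rubber seal below; orange grip bar on top, z +8 to +38 mm, 44 long along x, 12 thick along y (grip across y); steel cross-shaped stem below to z -20: two blades along x and y, each 30 mm long, 10 thick, the last 5 mm tapering to 26 x 6. Any quarter turn fits the socket. Origin: centre of the flange's underside, z up.
- stem_end (a point): Centre of the lower end of the carrier's stem, 20 mm below the flange's underside; axes as the carrier's.
- stand: Wooden ring stand, fixed: 80 mm across, 28 mm high, hole 52 mm wide. The carrier's flange rests on its top with the stem hanging in the hole. Origin: centre of its underside.
- grinder_body: Open grinder body, fixed, 112 mm across at the foot and 96 mm above, its top rim 60 mm above the worktop; a small steel knob sticks out at its -x side to 62 mm from the axis, 24 mm high. Origin: centre of its underside; z up, x and y along the socket's slots.
- socket (a point): Mouth of the cross-shaped socket, its centre, level with the rim 60 mm above the worktop; x, y along its two slots, each 32.5 mm long, 12.5 wide (stem play 1.25 mm all round). A spring plunger's top lies 12 mm below: the stem slides freely down to it (flange then 8 mm above the rim) and pushes it 8 mm further until the flange lies on the rim.
- plunger (a joint): How far the spring plunger in the socket is pushed down, m: 0 free, 0.008 with the carrier home. The spring takes about 4 N to start and 10 N at 8 mm, more than the carrier's weight, so it lifts a carrier that is not pressed.
- group_brush: Bystander: black cleaning brush lying, 187 mm long along its y, 32 wide, 30 high. Origin: centre of its underside.
- spare_basket: Bystander: steel filter basket, upside down, 69 mm across, 25 mm high. Origin: centre of its underside.
- portafilter_b: Bystander: portafilter with brown wooden handle lying along y, 214 mm long, 84 wide, 30 high. Origin: centre of its underside.
- tamper_a: Bystander: tamper with brown handle, 58 mm across, 90 mm high. Origin: centre of its underside.
- cup_blue_1: Bystander: blue cup with handle, 63 x 82 mm, 56 mm high. Origin: centre of its underside.
- milk_pitcher_2: Bystander: steel milk pitcher, 68 x 95 mm, 83 mm high. Origin: centre of its underside.
Mind the look-alikes: they are no part of the job. Of the things that look like the stand, the middle-sized one is meant.

How it is judged:
By the outcome, as a careful person would: the job done as asked, in the order asked, and still so for the second after the job is handed in, while the arm keeps its last pose, push and grip.
It also fails if it takes over 38 s, if anything falls off the work surface, if the arm or the gripper's body presses on something with over 40 N, if the wrist force passes 120 N, or if a joint passes its speed limit or range.

## Working session

There is one attempt and no reset: what is moved stays moved. The work goes in short steps, Python scripts to look and compute and a shell command to move; the robot and the scene stay as the last step left them, time stands still between calls to the robot, and variables do not carry over. Pictures are saved under pics/ and viewed, on a budget of 10 in all, crops included, one or two more only if the job needs it, and the job is handed in when it is done.

```bash
mkdir -p pics; cat > h.py <<'E'
import numpy as np, cv2
from plant import manip
from scipy.spatial.transform import Rotation as R
def snap(n):
    s=manip.snapshot(n); np.savez('%s.npz'%n,**s); return s
def load(n): return dict(np.load('%s.npz'%n))
def cloud(s):
    h,w=s['range_z'].shape
    u,v=np.meshgrid(np.arange(w),np.arange(h))
    xd=(u-s['cx'])/s['fx']; yd=(v-s['cy'])/s['fy']
    x,y=xd.copy(),yd.copy()
    for _ in range(10):
        f=1+s['k1']*(x*x+y*y); x=xd/f; y=yd/f
    z=s['range_z']; P=np.stack([x*z,y*z,z],-1)
    M=R.from_rotvec(np.ravel(s['rvec'])).as_matrix()
    W=(P-np.ravel(s['tvec']))@M
    W[z==0]=np.nan
    return W
def save(n,img): cv2.imwrite('pics/'+n,img[...,::-1])
E
python3 - <<'E'
from h import *
o=manip.observe(); print(o, manip.tcp_to_grasp)
for n in('top','side'):
    s=snap(n); save(n+'0.png',s['frame']); print(n,s['fx'],s['k1'],s['rvec'],s['tvec'])
E
```

```text
{'clock': 0.0, 'joint_positions': array([ 1.59009266e+00,  3.59398254e-01,  1.10257978e-02, -3.50543809e-04,
       -1.22412452e+00, -2.88096565e-01]), 'qvel': array([-1.20385048e-03, -5.93980317e-04,  1.90062884e-04, -1.32489631e-05,
        6.80113739e-04,  5.34968894e-04]), 'joint_torque': array([-1.44678230e-03, -5.82709587e+01,  2.93058479e+01,  6.99771255e+00,
        6.98751857e-03, -1.54856684e-04]), 'tcp_pos': array([0.17916199, 0.65025283, 0.2256009 ]), 'tcp_rot': array([ 9.90973520e-01, -1.34054963e-01, -3.26734003e-05,  8.65530361e-04]), 'wrist_force': array([-0.18566471, -0.28671899, -1.23858888]), 'wrist_torque': array([-0.0172855 , -0.01664552, -0.04552915]), 'finger_gap': 0.08764090359686644} 0.0188
top 433.73894172036194 -0.09684350404448434 [ 2.16415359 -2.18023221  0.10527663] [-0.0352256   0.53892468  1.14476826]
side 393.4304267118575 -0.031088284957423568 [ 2.10316729 -0.14723118  0.10517697] [-0.54295087  0.08427373  0.99567552]
```

View pics/top0.png

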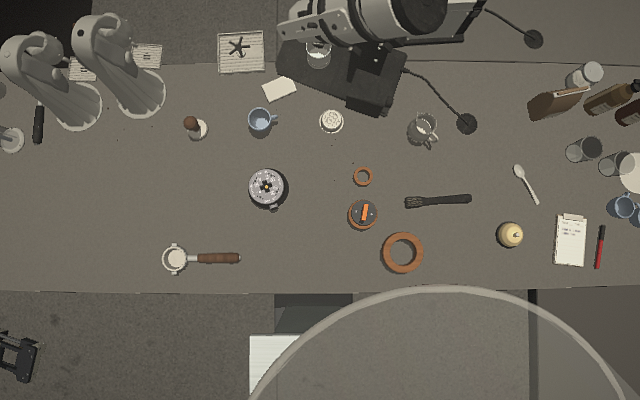

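View pics/side0.png

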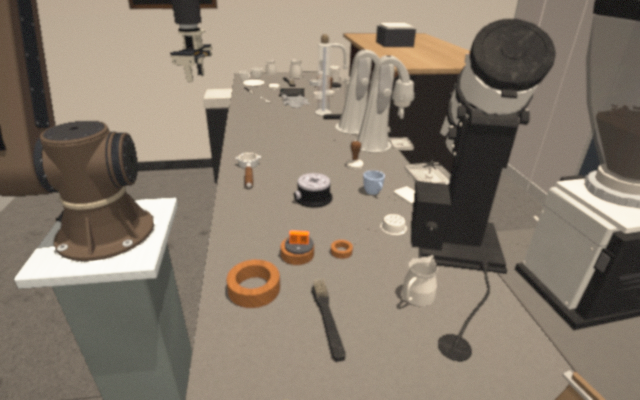

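The top view shows the carrier with its orange bar on the middle ring at (362,214). The open grinder is at (267,187), the small ring at (362,176), the big ring at (403,252) and the brush at (438,200). The side view agrees: bar at (299,237), grinder at (313,188).

```bash
python3 - <<'E'
from h import *
s=load('top'); W=cloud(s); f=s['frame'].astype(int)
def crop(u0,u1,v0,v1,k): return cv2.resize(s['frame'][v0:v1,u0:u1],None,fx=k,fy=k,interpolation=cv2.INTER_CUBIC)
save('crop0.png',np.hstack([crop(242,292,162,212,8),crop(337,387,189,239,8)]))
for u,v in((267,187),(362,214),(438,200),(330,121),(200,258),(195,127),(403,252)): print(u,v,W[v,u].round(4))
t=load('side'); V=cloud(t)
for n,(s_,C) in {'top':(s,W),'side':(t,V)}.items():
    g=s_['frame'].astype(int); 
    hsv=cv2.cvtColor(s_['frame'],cv2.COLOR_RGB2HSV)
    c=W[214,362]; near=np.hypot(C[...,0]-c[0],C[...,1]-c[1])<.05
    m=near&(hsv[...,1]>150)&(C[...,2]>.05)
    p=C[m]; print(n,'bar',len(p),np.median(p,0),p.min(0),p.max(0))
    q=p[p[:,2]>np.percentile(p[:,2],90)-.006]
    (cx,cy),sz,a=cv2.minAreaRect((q[:,:2]*1000).astype(np.float32)); print('rect',cx,cy,sz,a,'top z',np.median(q[:,2]))
    mf=near&(C[...,2]>.031)&(C[...,2]<.045); p=C[mf]; print('flange',len(p),p.mean(0),p.min(0),p.max(0))
    e=cv2.minEnclosingCircle((p[:,:2]*1000).astype(np.float32)); print(e)
    g=W[187,267]; near=np.hypot(C[...,0]-g[0],C[...,1]-g[1])<.07
    p=C[near&(C[...,2]>.05)&(C[...,2]<.07)]; print('rim',len(p),p.mean(0),p.min(0),p.max(0),np.median(p[:,2]),cv2.minEnclosingCircle((p[:,:2]*1000).astype(np.float32)))
    p=C[near&(C[...,2]>.015)&(C[...,2]<.03)]; print('low',len(p), p.min(0),p.max(0))
E
```

```text
267 187 [0.5497 0.1025 0.048 ]
362 214 [ 0.4754 -0.1467  0.0665]
438 200 [ 0.514  -0.3611  0.0154]
330 121 [ 0.7342 -0.0671  0.0225]
200 258 [0.3618 0.285  0.0279]
195 127 [0.7081 0.2918 0.0757]
403 252 [ 3.732e-01 -2.642e-01 -3.000e-04]
top bar 82 [ 0.4807562  -0.15231441  0.06543851] [ 0.45980917 -0.16292072  0.05052947] [ 0.50167847 -0.14445995  0.07105477]
rect 480.9621887207031 -153.47019958496094 (11.843460083007812, 42.93833923339844) 79.12117004394531 top z 0.06573197137007546
flange 422 [ 0.48074486 -0.15286441  0.03545809] [ 0.439608   -0.1876141   0.03102927] [ 0.51442594 -0.11259815  0.04405443]
((477.31683349609375, -151.52529907226562), 39.010921478271484)
rim 918 [0.55046218 0.10428992 0.05950789] [0.50404154 0.05709191 0.05007506] [0.59660704 0.15214783 0.06682419] 0.05967974678279961 ((550.9722290039062, 104.81586456298828), 47.76024627685547)
low 45 [0.49217978 0.05451599 0.01521204] [0.59141086 0.1527974  0.02963636]
side bar 160 [ 0.48028703 -0.15728772  0.06162602] [ 0.45994314 -0.16566045  0.05009084] [ 0.50177504 -0.14393423  0.06714516]
rect 481.116455078125 -152.90853881835938 (15.128449440002441, 43.00621795654297) 74.59205627441406 top z 0.06491539487771233
flange 328 [ 0.47899839 -0.16530751  0.03621979] [ 0.44777241 -0.18817956  0.0311129 ] [ 0.51416828 -0.13010333  0.0447388 ]
((480.59033203125, -154.87298583984375), 34.1179084777832)
rim 470 [0.55039702 0.09647312 0.05810731] [0.50513846 0.05560522 0.05010688] [0.59752835 0.1475366  0.06205355] 0.05900825782134755 ((550.9214477539062, 102.11103820800781), 48.18229293823242)
low 165 [0.49181601 0.05361606 0.01505424] [0.59777337 0.09306226 0.02999828]
```

View pics/crop0.png

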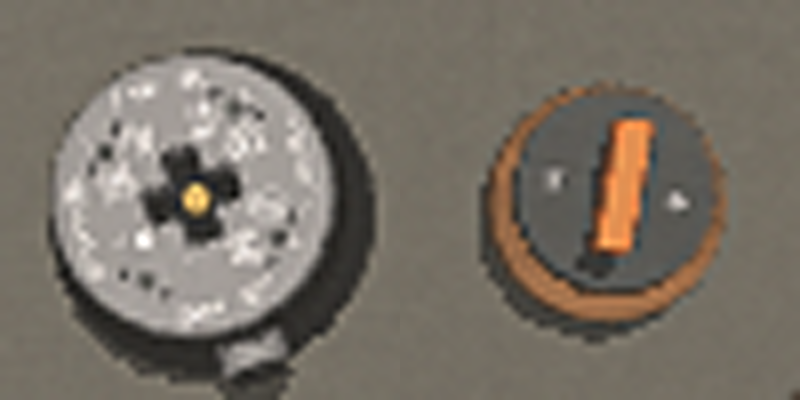

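Both pieces are clearly visible. The socket slots are turned about +15° and the bar about −10°. I'll fit both more precisely and work out the approach.

```bash
cat >> h.py <<'E'
def proj(s,P):
    M=R.from_rotvec(np.ravel(s['rvec'])).as_matrix()
    c=np.asarray(P)@M.T+np.ravel(s['tvec']); x=c[...,0]/c[...,2]; y=c[...,1]/c[...,2]
    f=1+s['k1']*(x*x+y*y); return np.stack([x*f*s['fx']+s['cx'],y*f*s['fy']+s['cy']],-1)
def fit(s,img,inside,half,z,x0):
    """fit pose (x,y,yaw) of a shape: mean inside minus mean outside"""
    from scipy.optimize import minimize
    g=np.arange(-half,half+1e-9,.0005); X,Y=np.meshgrid(g,g); m=inside(X,Y)
    def cost(p):
        c,si=np.cos(p[2]*10),np.sin(p[2]*10)
        P=np.stack([p[0]+c*X-si*Y,p[1]+si*X+c*Y,np.full_like(X,z)],-1)
        q=proj(s,P).astype(np.float32)
        v=cv2.remap(img.astype(np.float32),q[...,0],q[...,1],cv2.INTER_CUBIC)
        return -(v[m].mean()-v[~m].mean())
    best=None
    for d in(-.15,0,.15):
        x=[x0[0],x0[1],(x0[2]+d)/10]
        r=minimize(cost,x,method='Nelder-Mead',options=dict(initial_simplex=[x,[x[0]+.003,x[1],x[2]],[x[0],x[1]+.003,x[2]],[x[0],x[1],x[2]+.008]],xatol=1e-5,fatol=1e-4))
        if best is None or r.fun<best.fun: best=r
    return best.x[0],best.x[1],np.degrees(best.x[2]*10),best.fun
def cross(l,w): return lambda X,Y:((abs(X)<l/2)&(abs(Y)<w/2))|((abs(Y)<l/2)&(abs(X)<w/2))
def box(l,w): return lambda X,Y:(abs(X)<l/2)&(abs(Y)<w/2)
def orange(s): f=s['frame'].astype(float); return f[...,0]-f[...,2]
def dark(s): return -s['frame'].astype(float).mean(-1)
def fitsock(s): return fit(s,dark(s),cross(.0325,.0125),.022,.06,(.5505,.1035,.26))
def fitbar(s,x0,z): return fit(s,orange(s),box(.044,.012),.028,z,x0)
E
python3 - <<'E'
from h import *
for n in('top','side'):
    s=load(n)
    M=R.from_rotvec(np.ravel(s['rvec'])).as_matrix(); print(n,'cam',-M.T@np.ravel(s['tvec']))
    print('sock',fitsock(s)); print('bar',fitbar(s,(.481,-.153,-.18),.066))
    for P in((.5505,.1035,.06),(.481,-.153,.066)): print(proj(s,np.array(P)))
    C=cloud(s); lum=-dark(s)
o=manip.observe(); m=R.from_quat(o['tcp_rot']).as_matrix(); print(m.round(4))
for t in((.43,.3,.22),(.481,-.153,.2)): print(t,(m.T@(np.array(t)-o['tcp_pos'])).round(4))
E
```

```text
top cam [ 0.42596999 -0.03825913  1.19132734]
sock (np.float64(0.5513128848619024), np.float64(0.10496015096242238), np.float64(17.645608647365368), np.float64(-98.36470031738281))
bar (np.float64(0.4815404000388527), np.float64(-0.15304572149172865), np.float64(-11.22260587223545), np.float64(-129.7319793701172))
[266.05346089 186.20592887]
[364.35935125 211.82231564]
side cam [ 0.40777339 -0.88316184  0.5890785 ]
sock (np.float64(0.5510800535413429), np.float64(0.10692995933158365), np.float64(16.389647273866025), np.float64(-50.25477600097656))
bar (np.float64(0.48046312813706793), np.float64(-0.15586192807163185), np.float64(-11.278561387740798), np.float64(-119.41173553466797))
[313.57789928 180.306381  ]
[298.96291946 232.11132293]
[[ 9.641e-01 -2.656e-01 -2.000e-04]
 [-2.656e-01 -9.641e-01 -1.400e-03]
 [ 2.000e-04  1.400e-03 -1.000e+00]]
(0.43, 0.3, 0.22) [0.3349 0.2711 0.0062]
(0.481, -0.153, 0.2) [0.5044 0.6943 0.0268]
```

```bash
python3 -m pendant '[[0,0,-0.02,0.033,0.027,0,-1],[0,0,-0.03,0.066,0.054,0,-1],[0,0,-0.04,0.099,0.081,0,-1],[0,0,-0.05,0.132,0.108,0,-1],[0,0,-0.06,0.165,0.135,0,-1],[0,0,-0.07,0.198,0.162,0,-1],[0,0,-0.073,0.231,0.189,0,-1],[0,0,-0.073,0.264,0.216,0,-1],[0,0,-0.073,0.29,0.245,0,-1],[0,0,-0.073,0.31,0.27,0,-1]]' 20
cat >> h.py <<'E'
def rel(t,yaw=None):
    """shift in tool axes (from measured pose) to world point t, turn about tool z to tool-x yaw (deg)"""
    o=manip.observe(); m=R.from_quat(o['tcp_rot']).as_matrix()
    cur=np.degrees(np.arctan2(m[1,0],m[0,0]))
    print('t %.2f'%o['clock'],'tcp',o['tcp_pos'].round(4),'yaw %.2f'%cur,'tilt',m[:2,2].round(4),'F',o['wrist_force'].round(2),'T',o['wrist_torque'].round(3),'gap %.4f'%o['finger_gap'],'j',o['joint_positions'].round(2))
    print(' shift',(m.T@(np.array(t)-o['tcp_pos'])).round(4),'turn', None if yaw is None else round(-np.radians(yaw-cur),4))
E
python3 -c "
from h import *
rel((.4815,-.153,.15),-11.2)"
```

```text
clock: 0.93
tcp_pos: [0.4072, 0.3059, 0.2263]
tcp_rot: [0.995, -0.098, -0.0, 0.0]
wrist_force: [0.7, 0.5, -0.4]
finger_gap: 0.0879
t 0.93 tcp [0.4072 0.3059 0.2263] yaw -11.24 tilt [-0.0002 -0.0004] F [ 0.73  0.5  -0.37] T [ 0.037 -0.124 -0.002] gap 0.0879 j [ 1.03  0.08 -0.35  0.   -1.14  0.34]
 shift [0.1623 0.4356 0.0765] turn -0.0007
```

```bash
python3 -m pendant '[[0,0,0,0.014,0.036,0.003,-1],[0,0,0,0.028,0.073,0.008,-1],[0,0,0,0.042,0.11,0.015,-1],[0,0,0,0.056,0.147,0.022,-1],[0,0,0,0.07,0.184,0.03,-1],[0,0,0,0.084,0.221,0.04,-1],[0,0,0,0.098,0.258,0.05,-1],[0,0,0,0.112,0.295,0.06,-1],[0,0,0,0.126,0.332,0.07,-1],[0,0,0,0.14,0.369,0.07,-1]]'
python3 -c "
from h import *
rel((.4815,-.153,.10),-11.2)"
```

```text
clock: 1.77
tcp_pos: [0.4705, -0.0831, 0.1547]
tcp_rot: [0.995, -0.098, -0.001, 0.0]
wrist_force: [0.5, 1.0, -0.5]
finger_gap: 0.0876
t 1.77 tcp [ 0.4705 -0.0831  0.1547] yaw -11.23 tilt [-0.0027  0.    ] F [ 0.46  1.03 -0.48] T [ 0.048 -0.08   0.019] gap 0.0876 j [ 0.24  0.1  -0.51 -0.   -0.97  1.14]
 shift [0.0245 0.0664 0.0547] turn -0.0005
```

```bash
python3 -m pendant '[[0,0,0,0.008,0.022,0.005,-1],[0,0,0,0.016,0.044,0.01,-1],[0,0,0,0.022,0.06,0.02,-1],[0,0,0,0.0245,0.0664,0.03,-1],[0,0,0,0.0245,0.0664,0.045,-1],[0,0,0,0.0245,0.0664,0.06,-1],[0,0,0,0.0245,0.0664,0.07,-1],[0,0,0,0.0245,0.0664,0.07,-1],[0,0,0,0.0245,0.0664,0.07,-1],[0,0,0,0.0245,0.0664,0.07,-1]]'
python3 - <<'E'
from h import *
rel((.4815,-.153,.040),-11.2)
s=snap('top'); a=s['frame'][150:270,300:440]; a=cv2.resize(a,None,fx=5,fy=5,interpolation=cv2.INTER_CUBIC); save('over.png',a)
E
```

```text
clock: 2.6
tcp_pos: [0.4836, -0.1507, 0.0871]
tcp_rot: [0.995, -0.097, 0.0, 0.0]
wrist_force: [-0.8, -0.2, -1.2]
finger_gap: 0.0874
t 2.60 tcp [ 0.4836 -0.1507  0.0871] yaw -11.17 tilt [ 0.0007 -0.0002] F [-0.79 -0.19 -1.22] T [ 0.009 -0.028 -0.009] gap 0.0874 j [ 0.09  0.22 -0.54  0.   -0.81  1.29]
 shift [-0.0016  0.0027  0.0471] turn 0.0004
```

View pics/over.png

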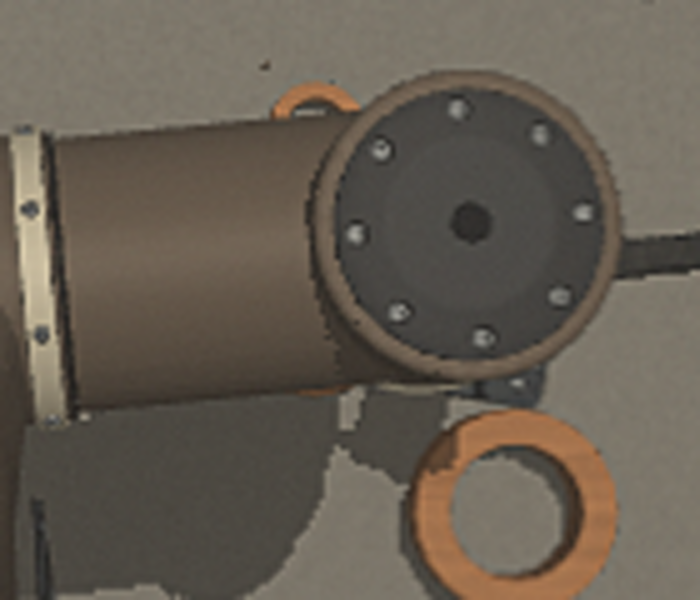

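```bash
python3 -m pendant '[[0,0,0,-0.001,0.0015,0.01,-1],[0,0,0,-0.0016,0.0027,0.02,-1],[0,0,0,-0.0016,0.0027,0.028,-1],[0,0,0,-0.0016,0.0027,0.034,-1],[0,0,0,-0.0016,0.0027,0.039,-1],[0,0,0,-0.0016,0.0027,0.042,-1],[0,0,0,-0.0016,0.0027,0.044,-1],[0,0,0,-0.0016,0.0027,0.044,-1],[0,0,0,-0.0016,0.0027,0.044,-1],[0,0,0,-0.0016,0.0027,0.044,-1]]'
python3 - <<'E'
from h import *
rel((.4815,-.153,.040),-11.2)
s=snap('side'); u,v=proj(s,np.array((.4815,-.153,.05))).astype(int); a=s['frame'][v-40:v+40,u-50:u+50]; print(u-50,v-40); a=cv2.resize(a,None,fx=6,fy=6,interpolation=cv2.INTER_CUBIC); save('side1.png',a)
E
```

```text
clock: 3.48
tcp_pos: [0.4812, -0.1533, 0.0428]
tcp_rot: [0.995, -0.098, 0.0, -0.0]
wrist_force: [-0.4, -0.5, 0.4]
finger_gap: 0.0878
t 3.48 tcp [ 0.4812 -0.1533  0.0428] yaw -11.21 tilt [ 0.0005 -0.    ] F [-0.44 -0.54  0.43] T [ 0.03  -0.046  0.019] gap 0.0878 j [ 0.08  0.29 -0.59  0.   -0.7   1.29]
 shift [ 0.0002 -0.0004  0.0028] turn -0.0002
249 197
```

View pics/side1.png

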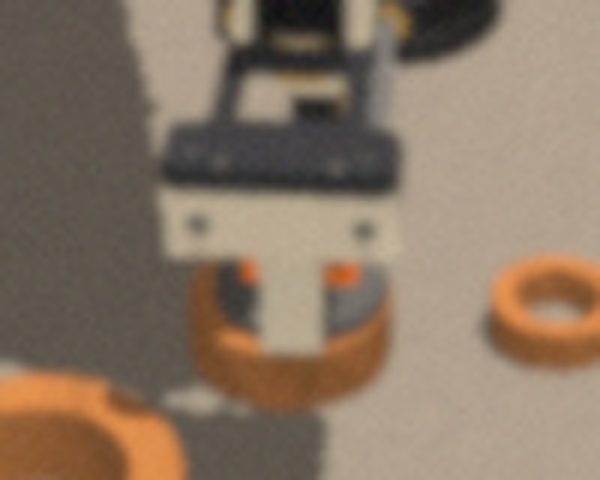

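The side crop shows the near finger at (290,290), in front of the bar, which spans columns 240–360. With perspective and the −11° yaw, that means it's centred. I'll lower 2.5 mm and grip.

```bash
python3 -m pendant '[[0,0,0,0,0,0.001,-1],[0,0,0,0,0,0.002,-1],[0,0,0,0,0,0.0025,-0.5],[0,0,0,0,0,0.0025,0],[0,0,0,0,0,0.0025,0.3],[0,0,0,0,0,0.0025,0.5],[0,0,0,0,0,0.0025,0.7],[0,0,0,0,0,0.0025,1],[0,0,0,0,0,0.0025,1],[0,0,0,0,0,0.0025,1]]' 40
python3 -m pendant '[[0,0,0,0,0,0,1],[0,0,0,0,0,0,1],[0,0,0,0,0,0,1],[0,0,0,0,0,0,1],[0,0,0,0,0,-0.003,1],[0,0,0,0,0,-0.006,1],[0,0,0,0,0,-0.012,1],[0,0,0,0,0,-0.02,1],[0,0,0,0,0,-0.03,1],[0,0,0,0,0,-0.04,1]]'
python3 - <<'E'
from h import *
rel((.5513,.105,.135),17.3)
s=snap('side'); u,v=proj(s,np.array((.4815,-.153,.07))).astype(int); a=s['frame'][v-40:v+40,u-50:u+50]; print(u-50,v-40); a=cv2.resize(a,None,fx=6,fy=6,interpolation=cv2.INTER_CUBIC); save('side2.png',a)
E
```

```text
clock: 4.37
tcp_pos: [0.481, -0.1533, 0.0401]
tcp_rot: [0.995, -0.098, 0.0, 0.0]
wrist_force: [0.3, 0.7, 0.1]
finger_gap: 0.0403
clock: 5.2
tcp_pos: [0.481, -0.1533, 0.0812]
tcp_rot: [0.995, -0.098, 0.0, 0.0]
wrist_force: [0.2, -1.0, -2.4]
finger_gap: 0.0118
t 5.20 tcp [ 0.481  -0.1533  0.0812] yaw -11.21 tilt [ 0.0002 -0.    ] F [ 0.19 -1.03 -2.41] T [-0.004 -0.013 -0.002] gap 0.0118 j [ 0.08  0.23 -0.55  0.   -0.79  1.29]
 shift [ 0.0187 -0.2671 -0.0538] turn -0.4977
249 190
```

View pics/side2.png

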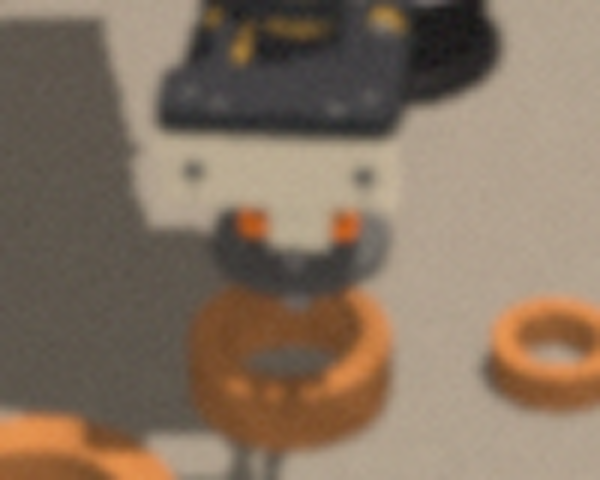

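Grip holds: gap 11.8 mm, with the bar spanning (235..360) and the finger centred on it at 299. The flange is level and clear of the ring. Next I'll carry it over the grinder while turning.

```bash
python3 -m pendant '[[0,0,-0.03,0,-0.01,-0.03,1],[0,0,-0.08,0.002,-0.03,-0.05,1],[0,0,-0.14,0.004,-0.06,-0.054,1],[0,0,-0.2,0.007,-0.095,-0.054,1],[0,0,-0.27,0.01,-0.13,-0.054,1],[0,0,-0.34,0.013,-0.165,-0.054,1],[0,0,-0.4,0.015,-0.2,-0.054,1],[0,0,-0.45,0.017,-0.23,-0.054,1],[0,0,-0.49,0.0187,-0.255,-0.054,1],[0,0,-0.4977,0.0187,-0.267,-0.054,1]]'
python3 -m pendant '[[0,0,0,0,0,0,1],[0,0,0,0,0,0,1],[0,0,0,0,0,0.005,1],[0,0,0,0,0,0.01,1],[0,0,0,0,0,0.015,1],[0,0,0,0,0,0.02,1],[0,0,0,0,0,0.025,1],[0,0,0,0,0,0.03,1],[0,0,0,0,0,0.03,1],[0,0,0,0,0,0.03,1]]'
python3 - <<'E'
from h import *
rel((.5513,.105,.095),17.3)
s=snap('side'); u,v=proj(s,np.array((.5513,.105,.08))).astype(int); a=s['frame'][v-36:v+36,u-45:u+45]; print(u-45,v-36); a=cv2.resize(a,None,fx=8,fy=8,interpolation=cv2.INTER_CUBIC); save('side3.png',a)
E
```

```text
clock: 6.08
tcp_pos: [0.5523, 0.1079, 0.1346]
tcp_rot: [0.988, 0.152, 0.001, -0.0]
wrist_force: [0.3, -1.1, -3.0]
finger_gap: 0.0115
clock: 6.92
tcp_pos: [0.5511, 0.1048, 0.1036]
tcp_rot: [0.989, 0.15, -0.0, 0.0]
wrist_force: [-0.0, 0.1, -2.3]
finger_gap: 0.012
t 6.92 tcp [0.5511 0.1048 0.1036] yaw 17.29 tilt [-0.0007 -0.0005] F [-0.02  0.09 -2.33] T [-0.059 -0.073  0.032] gap 0.0120 j [ 0.54  0.29 -0.4   0.   -0.88  1.34]
 shift [ 0.0003 -0.0002  0.0086] turn -0.0001
268 137
```

View pics/side3.png

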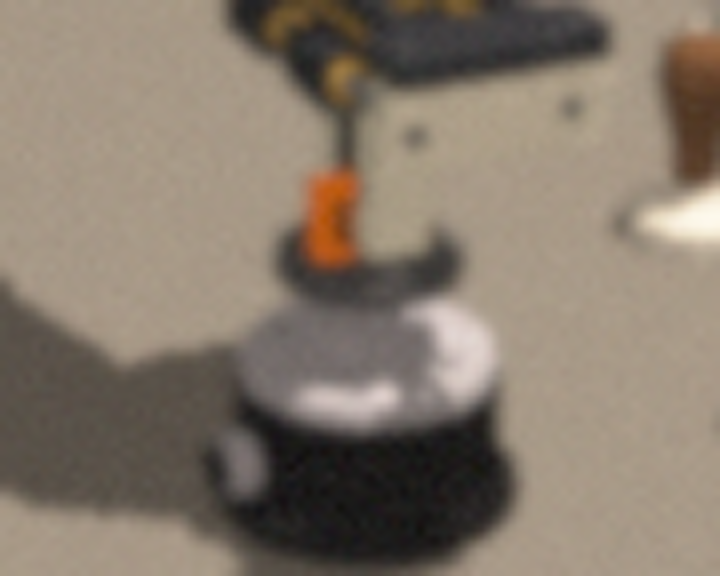

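The flange (columns 280–462, centre 371) sits over the rim (238–498, centre 368), aligned to about 1 mm. I'll descend gently and watch the force.

```bash
python3 -m pendant '[[0,0,0,0,0,0.003,1],[0,0,0,0,0,0.006,1],[0,0,0,0,0,0.009,1],[0,0,0,0,0,0.01,1],[0,0,0,0,0,0.011,1],[0,0,0,0,0,0.012,1],[0,0,0,0,0,0.013,1],[0,0,0,0,0,0.014,1],[0,0,0,0,0,0.014,1],[0,0,0,0,0,0.014,1]]'
python3 - <<'E'
from h import *
rel((.5513,.105,.082),17.3)
E
```

```text
clock: 7.8
tcp_pos: [0.5513, 0.1049, 0.0901]
tcp_rot: [0.989, 0.15, -0.0, 0.0]
wrist_force: [-0.0, 0.3, -2.5]
finger_gap: 0.012
t 7.80 tcp [0.5513 0.1049 0.0901] yaw 17.30 tilt [-0. -0.] F [-0.04  0.27 -2.47] T [-0.074 -0.034 -0.023] gap 0.0120 j [ 0.54  0.3  -0.42  0.   -0.85  1.34]
 shift [ 0.     -0.0001  0.0081] turn -0.0
```

No contact yet, with the stem end about 2 mm inside the mouth. Continuing through the taper.

```bash
python3 -m pendant '[[0,0,0,0,0,0.0005,1],[0,0,0,0,0,0.001,1],[0,0,0,0,0,0.0015,1],[0,0,0,0,0,0.002,1],[0,0,0,0,0,0.0025,1],[0,0,0,0,0,0.003,1],[0,0,0,0,0,0.0035,1],[0,0,0,0,0,0.004,1],[0,0,0,0,0,0.004,1],[0,0,0,0,0,0.004,1]]'
python3 -c "
from h import *
rel((.5513,.105,.082),17.3)"
```

```text
clock: 8.63
tcp_pos: [0.5513, 0.1051, 0.086]
tcp_rot: [0.989, 0.15, 0.0, -0.0]
wrist_force: [0.2, 1.3, -2.6]
finger_gap: 0.0117
t 8.63 tcp [0.5513 0.1051 0.086 ] yaw 17.30 tilt [0.0001 0.0001] F [ 0.19  1.28 -2.63] T [0.332 0.008 0.033] gap 0.0117 j [ 0.54  0.31 -0.42 -0.   -0.84  1.34]
 shift [-0.      0.0001  0.004 ] turn -0.0
```

A light side contact shows: Fy +1.3 N. I'll give way about 0.8 mm in +y, then keep going.

```bash
python3 -m pendant '[[0,0,0,0,-0.0004,0,1],[0,0,0,0,-0.0008,0,1],[0,0,0,0,-0.0008,0,1],[0,0,0,0,-0.0008,0.0005,1],[0,0,0,0,-0.0008,0.001,1],[0,0,0,0,-0.0008,0.0015,1],[0,0,0,0,-0.0008,0.002,1],[0,0,0,0,-0.0008,0.002,1],[0,0,0,0,-0.0008,0.002,1],[0,0,0,0,-0.0008,0.002,1]]'
python3 -c "
from h import *
rel((.5513,.105,.082),17.3)"
```

```text
clock: 9.47
tcp_pos: [0.5511, 0.1057, 0.0841]
tcp_rot: [0.989, 0.15, 0.0, 0.0]
wrist_force: [0.5, -0.4, -1.8]
finger_gap: 0.012
t 9.47 tcp [0.5511 0.1057 0.0841] yaw 17.30 tilt [ 0. -0.] F [ 0.49 -0.35 -1.77] T [-0.031 -0.03  -0.007] gap 0.0120 j [ 0.54  0.31 -0.42  0.   -0.84  1.33]
 shift [0.     0.0007 0.0021] turn -0.0
```

Lateral force is gone. Sliding down to the plunger and part of its stroke.

```bash
python3 -m pendant '[[0,0,0,0,0,0.0005,1],[0,0,0,0,0,0.001,1],[0,0,0,0,0,0.0015,1],[0,0,0,0,0,0.002,1],[0,0,0,0,0,0.0025,1],[0,0,0,0,0,0.003,1],[0,0,0,0,0,0.0035,1],[0,0,0,0,0,0.004,1],[0,0,0,0,0,0.005,1],[0,0,0,0,0,0.006,1]]'
python3 -c "
from h import *
rel((.5513,.105,.072),17.3)"
```

```text
clock: 10.3
tcp_pos: [0.5511, 0.1057, 0.0784]
tcp_rot: [0.989, 0.15, 0.0, 0.0]
wrist_force: [-0.4, 0.4, 2.6]
finger_gap: 0.0119
t 10.30 tcp [0.5511 0.1057 0.0784] yaw 17.31 tilt [0.0003 0.    ] F [-0.44  0.35  2.63] T [-0.094  0.656 -0.032] gap 0.0119 j [ 0.54  0.32 -0.43  0.   -0.83  1.33]
 shift [-0.0001  0.0007  0.0064] turn 0.0001
```

```bash
python3 -m pendant '[[0,0,0,0,0,0.0005,1],[0,0,0,0,0,0.001,1],[0,0,0,0,0,0.0015,1],[0,0,0,0,0,0.002,1],[0,0,0,0,0,0.0025,1],[0,0,0,0,0,0.003,1],[0,0,0,0,0,0.0035,1],[0,0,0,0,0,0.004,1],[0,0,0,0,0,0.004,1],[0,0,0,0,0,0.004,1]]'
python3 -c "
from h import *
rel((.5513,.105,.072),17.3)"
```

```text
clock: 11.13
tcp_pos: [0.5511, 0.1057, 0.0742]
tcp_rot: [0.989, 0.15, 0.0, 0.0]
wrist_force: [-2.3, 0.4, 5.7]
finger_gap: 0.0119
t 11.13 tcp [0.5511 0.1057 0.0742] yaw 17.30 tilt [0.0002 0.    ] F [-2.26  0.43  5.72] T [-0.149  0.903  0.02 ] gap 0.0119 j [ 0.54  0.32 -0.43  0.   -0.82  1.33]
 shift [-0.0001  0.0007  0.0022] turn 0.0001
```

Spring force is building as expected, but there's −2.3 N sideways in x. I'll relieve it 0.8 mm in −x before the last stretch.

```bash
python3 -m pendant '[[0,0,0,-0.0004,-0.0001,0,1],[0,0,0,-0.0008,-0.0002,0,1],[0,0,0,-0.0008,-0.0002,0,1],[0,0,0,-0.0008,-0.0002,0.0003,1],[0,0,0,-0.0008,-0.0002,0.0006,1],[0,0,0,-0.0008,-0.0002,0.0009,1],[0,0,0,-0.0008,-0.0002,0.0012,1],[0,0,0,-0.0008,-0.0002,0.0014,1],[0,0,0,-0.0008,-0.0002,0.0014,1],[0,0,0,-0.0008,-0.0002,0.0014,1]]'
python3 -c "
from h import *
rel((.5513,.105,.072),17.3)"
```

```text
clock: 11.97
tcp_pos: [0.551, 0.1058, 0.0732]
tcp_rot: [0.989, 0.151, 0.001, 0.0]
wrist_force: [-0.4, -0.1, 6.4]
finger_gap: 0.0119
t 11.97 tcp [0.551  0.1058 0.0732] yaw 17.32 tilt [0.0014 0.0002] F [-0.38 -0.11  6.43] T [-0.507  0.358 -0.033] gap 0.0119 j [ 0.54  0.32 -0.44  0.   -0.81  1.33]
 shift [0.0001 0.0008 0.0012] turn 0.0003
```

```bash
python3 -m pendant '[[0,0,0,0,0,0.0002,1],[0,0,0,0,0,0.0004,1],[0,0,0,0,0,0.0006,1],[0,0,0,0,0,0.0008,1],[0,0,0,0,0,0.001,1],[0,0,0,0,0,0.0012,1],[0,0,0,0,0,0.0012,1],[0,0,0,0,0,0.0012,1],[0,0,0,0,0,0.0012,1],[0,0,0,0,0,0.0012,1]]'
python3 - <<'E'
from h import *
rel((.5513,.105,.072),17.3)
s=snap('side'); u,v=proj(s,np.array((.5513,.105,.07))).astype(int); a=s['frame'][v-36:v+36,u-45:u+45]; print(u-45,v-36); a=cv2.resize(a,None,fx=8,fy=8,interpolation=cv2.INTER_CUBIC); save('side4.png',a)
E
```

```text
clock: 12.8
tcp_pos: [0.551, 0.1057, 0.0721]
tcp_rot: [0.989, 0.151, 0.001, 0.0]
wrist_force: [-1.3, -1.4, 7.8]
finger_gap: 0.0116
t 12.80 tcp [0.551  0.1057 0.0721] yaw 17.32 tilt [0.0016 0.0002] F [-1.34 -1.4   7.85] T [-0.491  0.539  0.007] gap 0.0116 j [ 0.54  0.32 -0.44  0.   -0.81  1.33]
 shift [0.     0.0008 0.0001] turn 0.0003
268 140
```

View pics/side4.png

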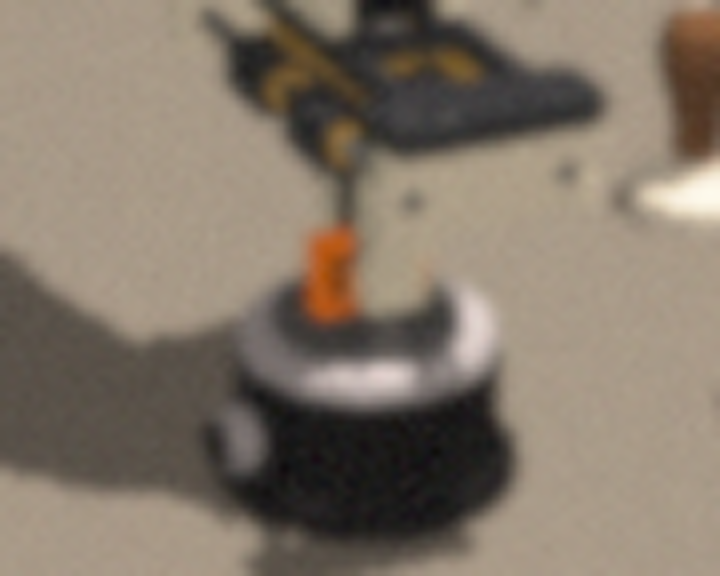

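The carrier is down in the grinder, with the flange around (370,330) inside the rim. Fz of 7.8 N is still spring-like, so I'll press in tiny steps until the force rises more steeply.

```bash
python3 -m pendant '[[0,0,0,0,0,0.0001,1],[0,0,0,0,0,0.0002,1],[0,0,0,0,0,0.0003,1],[0,0,0,0,0,0.0004,1],[0,0,0,0,0,0.0005,1],[0,0,0,0,0,0.0006,1],[0,0,0,0,0,0.0007,1],[0,0,0,0,0,0.0008,1],[0,0,0,0,0,0.0008,1],[0,0,0,0,0,0.0008,1]]'
python3 -c "
from h import *
rel((.5513,.105,.072),17.3)"
```

```text
clock: 13.68
tcp_pos: [0.5511, 0.1058, 0.0721]
tcp_rot: [0.989, 0.151, 0.001, 0.0]
wrist_force: [-4.5, -1.2, 13.7]
finger_gap: 0.0115
t 13.68 tcp [0.5511 0.1058 0.0721] yaw 17.34 tilt [0.002  0.0002] F [-4.53 -1.23 13.73] T [-0.518  1.599 -0.038] gap 0.0115 j [ 0.54  0.32 -0.44  0.   -0.81  1.33]
 shift [-0.0001  0.0008  0.0001] turn 0.0007
```

TCP stopped at 72.1 mm, the predicted home height, while the force jumped 6 N. That's the rim. I'll add a slight extra press and settle to confirm.

```bash
python3 -m pendant '[[0,0,0,-0.0003,0,0.0001,1],[0,0,0,-0.0005,0,0.0002,1],[0,0,0,-0.0005,0,0.0003,1],[0,0,0,-0.0005,0,0.0004,1],[0,0,0,-0.0005,0,0.0005,1],[0,0,0,-0.0005,0,0.0005,1],[0,0,0,-0.0005,0,0.0005,1],[0,0,0,-0.0005,0,0.0005,1],[0,0,0,-0.0005,0,0.0005,1],[0,0,0,-0.0005,0,0.0005,1]]'
python3 - <<'E'
from h import *
rel((.5513,.105,.072),17.3)
s=snap('side'); C=cloud(s); a=load('side'); 
t0=s
hsv=cv2.cvtColor(s['frame'],cv2.COLOR_RGB2HSV)
near=np.hypot(C[...,0]-.551,C[...,1]-.105)<.05
p=C[near&(hsv[...,1]>150)&(C[...,2]>.06)]; print('bar z',len(p),np.percentile(p[:,2],[5,50,95]))
near=np.hypot(C[...,0]-.551,C[...,1]-.105)
for lo,hi in((.02,.031),(.038,.046)):
    p=C[(near>lo)&(near<hi)&(C[...,2]>.05)&(C[...,1]<.1)]; print('ring',lo,hi,len(p),np.percentile(p[:,2],[10,50,90]).round(4))
E
```

```text
clock: 14.52
tcp_pos: [0.5511, 0.1058, 0.0721]
tcp_rot: [0.989, 0.151, 0.001, -0.0]
wrist_force: [-4.3, -1.0, 16.9]
finger_gap: 0.0117
t 14.52 tcp [0.5511 0.1058 0.0721] yaw 17.35 tilt [0.0029 0.0005] F [-4.29 -0.97 16.9 ] T [-0.452  1.544 -0.003] gap 0.0117 j [ 0.54  0.32 -0.44  0.   -0.81  1.33]
 shift [-0.      0.0008  0.0001] turn 0.0009
bar z 61 [0.06759274 0.0845571  0.09898026]
ring 0.02 0.031 439 [0.0697 0.184  0.2548]
ring 0.038 0.046 1819 [0.2437 0.3364 0.4609]
```

Pressing further only raises the force (16.9 N) and TCP height stays put. Bar top reads about 99 mm against the expected 98, so it's seated. Handing in.

```bash
python3 -c "
from h import *
print(manip.close_job()); rel((.5513,.105,.072))"
```

```text
the job is handed in; nothing more can be done
None
the job is handed in; nothing more can be done
```

I gripped the burr carrier by its orange bar at 40 N and lifted it off the middle ring stand. I turned it 28.5° over the grinder and slid it down in small steps, twice giving way sideways when the force showed light wall contact. I handed it in at about 14.5 s, still gripped and pressed down.

**Last checks, before hand-in:**
- **Height:** the tool stopped at 72.1 mm, where 72 mm was predicted for the flange on the rim. Commanding another 1.3 mm down did not move it.
- **Force:** the upward force rose from 7.8 N to 16.9 N over that press, so the flange is resting on the rim, not only on the spring.
- **Bar top:** the side camera read about 99 mm, with 98 mm expected.
- **Tilt:** about 0.003 rad.

**Less certain:**
- A sideways force of about 4 N in −x remained at the end, well under the 40 N limit. The sideways relief moves in x barely shifted the tool.
- My depth check of the flange and rim rings was spoiled by the gripper in view, so the flush fit rests on the height and force readings.
- I did not take a final look at the bystander objects. No contact with them showed in the forces I read.

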